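Sort varnish spray cans by heft

TASK

The two aerosol varnish cans look alike, so sort them by weight: taking one can at a time, lift it just clear of the table (no more than a few centimetres), hold it still for a moment to feel how heavy it is, and stand it in a free well before you take the other. Full cans go into the plywood rack and spent ones into the steel return caddy, each seated upright and fully home and let go of; the wells are snug and sprung, so feel each can in and press it gently past the springs until it bottoms, without forcing or dropping it, and leave everything else on the table where it is.

Things in the scene. Friction and masses are not known exactly. Their poses are not given: they have to be found in the camera images.
- can_1: upright opaque aerosol varnish can, aluminium, paper band, white cap: a cylinder 45 mm across and 165 mm high with a rolled foot rim, 50 mm across and 6 mm high, at the bottom; origin: centre of its underside, z up its axis. Starts standing on the table. A full can weighs 300 to 400 g, a spent one 85 to 100 g; its looks and name say nothing, and any mix is possible
- can_2: the same in every way as can_1: upright opaque aerosol varnish can, aluminium, paper band, white cap: a cylinder 45 mm across and 165 mm high with a rolled foot rim, 50 mm across and 6 mm high, at the bottom; origin: centre of its underside, z up its axis. Starts standing on the table. Grip its upper part; 25 N is plenty
- rack: rack for full cans: solid plywood block, 90 (x) by 180 (y) by 60 mm high, fixed, at the left or the right. Two blind round wells 80 mm apart along its y, 52 mm wide (1 mm of play round the rim), 45 mm deep: a can fully home has its underside 15 mm above the table. Origin: centre of the underside
- caddy: caddy for spent cans: open steel carrier, 100 (x) by 180 mm (y), fixed, on the other side from the rack. Top plate 5 mm thick, upper face at 55 mm, with two 52 mm round holes 80 mm apart along its y, over a floor pan: a can fully home has its underside 8 mm above the table. Wire bails at the y ends reach 13 mm out, 69 mm high. Origin: centre of the underside
- rack_well0 (a point): centre of the mouth of the rack's -y well, 60 mm above the table, level with its upper face. Deep inside, on its -x and +x sides, two sprung steel leaves snap in over the can's foot rim: the can's own weight stops some 10 mm short of the floor, and a further push of 3 to 10 N takes it past the leaves and onto the hard floor
- rack_well1 (a point): centre of the mouth of the rack's +y well, 60 mm above the table, level with its upper face. Deep inside, on its -x and +x sides, two sprung steel leaves snap in over the can's foot rim: the can's own weight stops some 10 mm short of the floor, and a further push of 3 to 10 N takes it past the leaves and onto the hard floor
- caddy_well0 (a point): centre of the mouth of the caddy's -y well, 55 mm above the table, level with its upper face. Deep inside, on its -x and +x sides, two sprung steel leaves snap in over the can's foot rim: the can's own weight stops some 10 mm short of the floor, and a further push of 3 to 10 N takes it past the leaves and onto the hard floor
- caddy_well1 (a point): centre of the mouth of the caddy's +y well, 55 mm above the table, level with its upper face. Deep inside, on its -x and +x sides, two sprung steel leaves snap in over the can's foot rim: the can's own weight stops some 10 mm short of the floor, and a further push of 3 to 10 N takes it past the leaves and onto the hard floor
- table: the table, its top at height 0 and covered with a sheet of paper
- tube: bystander: a blue paint tube standing on its black cap, 140 mm tall, 46 mm wide; origin under its cap. To be left alone
- tube_flat: bystander: a red and white paint tube lying on the table, 125 mm long, 44 mm wide. To be left alone
- tape: bystander: a roll of masking tape lying flat, 96 mm across, 25 mm high. To be left alone
- pot: bystander: a low round paint pot with a black lid, 66 mm across, 62 mm high. To be left alone
- brush_jar: bystander: a white jar full of brushes, 80 mm across, about 260 mm high with the brushes. To be left alone
- palette_knife: bystander: a palette knife, about 200 mm long, lying flat. To be left alone
- brush: bystander: a brush, about 200 mm long, lying flat. To be left alone

How it is judged (in metres and radians):
On the way, in this order (a step that is already met when the one before it is completed fails the run):
1. a can is held still just clear of the table (its underside 5 to 45 mm up, upright within 0.1 rad) for 0.3 s (((height (world z) of can_1 between 0.005 and 0.045 m and linear speed of can_1 below 0.03 m/s and angle between can_1's own z axis and vertical below 0.1 rad) or (height (world z) of can_2 between 0.005 and 0.045 m and linear speed of can_2 below 0.03 m/s and angle between can_2's own z axis and vertical below 0.1 rad))), for 0.3 s.
2. that or the other can stands fully home in a well of the right holder, let go of (((((horizontal distance between can_1 and rack_well0 below 0.006 m and z of can_1 in the frame of rack between 0.012 and 0.018 m and contact force between can_1 and rack above 2 N) or (horizontal distance between can_1 and rack_well1 below 0.006 m and z of can_1 in the frame of rack between 0.012 and 0.018 m and contact force between can_1 and rack above 2 N) or (horizontal distance between can_1 and caddy_well0 below 0.006 m and z of can_1 in the frame of caddy between 0.005 and 0.011 m and contact force between can_1 and caddy between 0.3 and 2 N) or (horizontal distance between can_1 and caddy_well1 below 0.006 m and z of can_1 in the frame of caddy between 0.005 and 0.011 m and contact force between can_1 and caddy between 0.3 and 2 N)) and angle between can_1's own z axis and vertical below 0.08 rad and linear speed of can_1 below 0.02 m/s and contact force between the fingers and can_1 below 0.1 N) or (((horizontal distance between can_2 and rack_well0 below 0.006 m and z of can_2 in the frame of rack between 0.012 and 0.018 m and contact force between can_2 and rack above 2 N) or (horizontal distance between can_2 and rack_well1 below 0.006 m and z of can_2 in the frame of rack between 0.012 and 0.018 m and contact force between can_2 and rack above 2 N) or (horizontal distance between can_2 and caddy_well0 below 0.006 m and z of can_2 in the frame of caddy between 0.005 and 0.011 m and contact force between can_2 and caddy between 0.3 and 2 N) or (horizontal distance between can_2 and caddy_well1 below 0.006 m and z of can_2 in the frame of caddy between 0.005 and 0.011 m and contact force between can_2 and caddy between 0.3 and 2 N)) and angle between can_2's own z axis and vertical below 0.08 rad and linear speed of can_2 below 0.02 m/s and contact force between the fingers and can_2 below 0.1 N))), for 0.3 s.
3. with one can seated, the other is held still just clear of the table in the same way for 0.3 s (((((horizontal distance between can_1 and rack_well0 below 0.006 m and z of can_1 in the frame of rack between 0.012 and 0.018 m and contact force between can_1 and rack above 2 N) or (horizontal distance between can_1 and rack_well1 below 0.006 m and z of can_1 in the frame of rack between 0.012 and 0.018 m and contact force between can_1 and rack above 2 N) or (horizontal distance between can_1 and caddy_well0 below 0.006 m and z of can_1 in the frame of caddy between 0.005 and 0.011 m and contact force between can_1 and caddy between 0.3 and 2 N) or (horizontal distance between can_1 and caddy_well1 below 0.006 m and z of can_1 in the frame of caddy between 0.005 and 0.011 m and contact force between can_1 and caddy between 0.3 and 2 N)) and angle between can_1's own z axis and vertical below 0.08 rad and linear speed of can_1 below 0.02 m/s and contact force between the fingers and can_1 below 0.1 N and height (world z) of can_2 between 0.005 and 0.045 m and linear speed of can_2 below 0.03 m/s and angle between can_2's own z axis and vertical below 0.1 rad) or (((horizontal distance between can_2 and rack_well0 below 0.006 m and z of can_2 in the frame of rack between 0.012 and 0.018 m and contact force between can_2 and rack above 2 N) or (horizontal distance between can_2 and rack_well1 below 0.006 m and z of can_2 in the frame of rack between 0.012 and 0.018 m and contact force between can_2 and rack above 2 N) or (horizontal distance between can_2 and caddy_well0 below 0.006 m and z of can_2 in the frame of caddy between 0.005 and 0.011 m and contact force between can_2 and caddy between 0.3 and 2 N) or (horizontal distance between can_2 and caddy_well1 below 0.006 m and z of can_2 in the frame of caddy between 0.005 and 0.011 m and contact force between can_2 and caddy between 0.3 and 2 N)) and angle between can_2's own z axis and vertical below 0.08 rad and linear speed of can_2 below 0.02 m/s and contact force between the fingers and can_2 below 0.1 N and height (world z) of can_1 between 0.005 and 0.045 m and linear speed of can_1 below 0.03 m/s and angle between can_1's own z axis and vertical below 0.1 rad))), for 0.3 s.
At the end, for the whole second after the job is handed in: each can stands in one of the two wells of the right holder (full, 300 g or more: plywood rack; spent, 100 g or less: steel caddy), its axis within 6 mm of the well's, its underside within 3 mm of the well's floor, upright within 0.08 rad, at rest, let go of (((horizontal distance between can_1 and rack_well0 below 0.006 m and z of can_1 in the frame of rack between 0.012 and 0.018 m and contact force between can_1 and rack above 2 N) or (horizontal distance between can_1 and rack_well1 below 0.006 m and z of can_1 in the frame of rack between 0.012 and 0.018 m and contact force between can_1 and rack above 2 N) or (horizontal distance between can_1 and caddy_well0 below 0.006 m and z of can_1 in the frame of caddy between 0.005 and 0.011 m and contact force between can_1 and caddy between 0.3 and 2 N) or (horizontal distance between can_1 and caddy_well1 below 0.006 m and z of can_1 in the frame of caddy between 0.005 and 0.011 m and contact force between can_1 and caddy between 0.3 and 2 N)) and angle between each of can_1, can_2's own z axis and vertical below 0.08 rad and linear speed of each of can_1, can_2 below 0.02 m/s and contact force between the fingers and can_1 below 0.1 N and ((horizontal distance between can_2 and rack_well0 below 0.006 m and z of can_2 in the frame of rack between 0.012 and 0.018 m and contact force between can_2 and rack above 2 N) or (horizontal distance between can_2 and rack_well1 below 0.006 m and z of can_2 in the frame of rack between 0.012 and 0.018 m and contact force between can_2 and rack above 2 N) or (horizontal distance between can_2 and caddy_well0 below 0.006 m and z of can_2 in the frame of caddy between 0.005 and 0.011 m and contact force between can_2 and caddy between 0.3 and 2 N) or (horizontal distance between can_2 and caddy_well1 below 0.006 m and z of can_2 in the frame of caddy between 0.005 and 0.011 m and contact force between can_2 and caddy between 0.3 and 2 N)) and contact force between the fingers and can_2 below 0.1 N); the robot touches nothing.
It fails at once if a can is pressed, knocked or dropped onto the rack or the caddy with more than 30 N (contact force between any of can_1, can_2 and rack above 30 N or contact force between any of can_1, can_2 and caddy above 30 N).
It fails at once if a can is tipped by more than 0.5 rad (angle between any of can_1, can_2's own z axis and vertical above 0.5 rad).
It fails at once if a bystander is moved by more than 25 mm (distance of any of tube, tube_flat, tape, pot, brush_jar, palette_knife, brush from where it was at the start of the episode above 0.025 m).
It also fails if it takes over 72 s, if anything falls off the work surface, if the arm or the gripper's body presses on something with over 40 N, if the wrist force passes 120 N, or if a joint passes its speed limit or range.

ROBOT

A 6-joint arm with a two-finger parallel gripper is mounted at the origin on the work surface. World frame = base frame: x ahead of the robot, y to its left, z up, the work surface at z = 0. Lengths are in mm, angles in rad, forces in N, time in s.
With the tool pointing down it reaches from about 350 to 775 mm from the base axis. Payload 7.3 kg.
Tool frame: the origin (TCP) lies midway between the tips of the shut fingers; the grasp point (between the pads) lies 19 mm behind it; z points along the fingers, y is the direction in which the jaws open and shut (so a half turn about z gives the same grasp; the last joint's range is limited). The gripper opens to 92 mm and grips with 3 to 60 N. Pads are 19 mm wide; open, the fingers measure 130 mm over their backs; the gripper's body (75 mm by 190 mm) begins 47 mm behind the grasp point.
Start: joints at [-1.353, 0.342, 1.524, -0, 1.275, -0.146], TCP at [186.833, -490.651, 226.741] pointing down, gripper open.
Joint ranges: [-2.53, 2.53], [-0.77, 2.02], [0.04, 2.7], [-1, 4.14], [0.28, 2.66], [-3.11, 3.11]. Speed limits (rad/s): [2.57, 2.57, 3.14, 3.14, 3.14, 3.14].

INTERFACE

Orientations are given as [roll, pitch, yaw] about the fixed x, y, z axes, in that order (R = Rz(yaw) Ry(pitch) Rx(roll)).
In Python, from plant import readout, optics, job gives the robot as it stands.
- The arm moves only by the tool drive_tool, never from a script. Its argument "series" is a list of rows, each a list of 4 numbers: the shift along the world's x, y, z in mm, then the turn about the world's z in degrees. A call has 1 to 12 rows; each row shifts and turns the commanded pose from where the row before left it; what a row does not reach is not made up. A row lasts 1/10 s, in which the tool goes at most 50 mm and 8.59 degrees, less where a joint would pass 70% of its speed; a pose out of reach is approached as far as the arm can. A call with a gripper value outside its range is refused whole. "hand" is the closure, from 0 (fully open) to 1 (shut), set as the call begins (left out, the last holds). The fingers move at their own pace and stop on an object; the grip force is fixed at half the most. Time passes only in rows, so rows that do not move let the fingers close. It gives the time, the measured TCP pose, the force and the opening at its end, in the units of the state.
- readout.get_obs(): the state, without advancing time (a new reading comes with each control period).
- optics.capture(name): name is "scene" or "side" or "wrist"; returns a dict with "image" (420x560x3 uint8, blue, green, red), "depth" (420x560 float32, mm along the optical axis (not along the pixel's ray), 0 where there is no reading), "vfov" (degrees; the focal length in pixels is half the picture's height over the tangent of half this angle, whatever the lens; pixels are square), "cx", "cy" (the principal point, pixels), "k1" (the pictures are not rectified: a ray, as slopes to the right and down, at radius r is drawn at 1 + k1 r^2 times it, then the intrinsics apply), "eye" and "rotation" of the camera in the world. Camera axes: x right, y down, z forward; pixel columns grow to the right and rows downward; lengths in mm; the calibration is good to about 2 mm. A picture is of the moment at which its call begins.
- job.close_job(): hands the job in, once; it reports no verdict.
The state is a dict: "time": time; "joint_positions": joint angles; "dq": joint speeds; "tau": joint torques, N m; "tool_pos": TCP position; "tcp_rot": TCP orientation; "contact_force": force on the tool from outside, world axes, zero at the start; "moment": the same for the moment, N m; "grip_width": finger opening in mm.
Only numpy, scipy, OpenCV 4.12 (cv2) and the standard library are available. Lean on these libraries where they do the work, as an engineer would, in place of code of your own. Each camera call takes 0.05 s, during which the arm holds its last target.

## Working session

There is one attempt and no reset: what is moved stays moved. The work goes in short steps, Python scripts to look and compute and a tool call to move; the robot and the scene stay as the last step left them, time stands still between calls to the robot, and variables do not carry over. Pictures are saved under pics/ and viewed, and the job is handed in when it is done.

Besides the shell and the picture viewer there is one more tool, called by a JSON object that holds its "fn" and its "kwargs", one argument or row to a line. drive_tool: Moves the arm, as the interface text tells. Its arguments: {"type":"object","properties":{"series":{"type":"array"},"hand":{"type":"number"}},"required":["series"]}

```bash
ls; mkdir -p pics
cat > h.py <<'E'
import numpy as np, cv2
from plant import readout, optics, job
def ray(c,u,v):
    f=c["image"].shape[0]/2/np.tan(np.radians(c["vfov"])/2)
    d=np.array([(u-c["cx"])/f,(v-c["cy"])/f]); K=np.array([[f,0,c["cx"]],[0,f,c["cy"]],[0,0,1.]])
    p=d.copy()
    for _ in range(30): p=d/(1+c["k1"]*(p@p))
    R=np.array(c["rotation"]); 
    return np.array(c["eye"]),R@np.array([p[0],p[1],1.])
def onplane(c,u,v,z):
    e,d=ray(c,u,v); return e+d*(z-e[2])/d[2]
def pt(c,u,v):
    e,d=ray(c,u,v); return e+d*c["depth"][int(v),int(u)]
def cloud(c):
    H,W=c["depth"].shape
    f=H/2/np.tan(np.radians(c["vfov"])/2)
    v,u=np.mgrid[:H,:W]; d=np.stack([(u-c["cx"])/f,(v-c["cy"])/f],-1); p=d.copy()
    for _ in range(30): p=d/(1+c["k1"]*(p**2).sum(-1,keepdims=True))
    P=np.concatenate([p,np.ones((H,W,1))],-1)*c["depth"][...,None]
    return P@np.array(c["rotation"]).T+np.array(c["eye"])
E
python3 - <<'E'
from h import *
import pickle
for n in ["scene","side","wrist"]:
    c=optics.capture(n); cv2.imwrite(f"pics/{n}0.png",c["image"]); pickle.dump(c,open(f"{n}0.pkl","wb"))
    print(n,c["vfov"],c["cx"],c["cy"],c["k1"],c["eye"],np.round(c["rotation"],3).tolist())
o=readout.get_obs(); print(o)
E
```

```text
pics
scene 43.54926949352255 275.8199455992413 214.52938301525592 -0.1385122863486426 [1211.97931094  539.25385998  856.57957287] [-2.327, -0.019, 2.278]
side 54.38995806912692 272.97621362327027 208.3705178345313 -0.07030691341775526 [ 454.08156361 -815.25434465  559.34965776] [-2.101, -0.021, -0.121]
wrist 70.64985168899217 277.7209025596855 213.24928235277125 -0.05413207056732548 [ 256.02657813 -463.74817015  384.52340407] [2.863, 0.002, -1.207]
{'time': 0.15, 'joint_positions': array([-1.35302926e+00,  3.42577005e-01,  1.52476561e+00, -1.97240219e-05,
        1.27541326e+00, -1.45994868e-01]), 'dq': array([ 0.00110542, -0.00267208, -0.00184852, -0.00062556, -0.00173626,
        0.00180431]), 'tau': array([ 1.80629479e-03, -4.31468976e+01, -2.44352049e+01,  7.17554544e-02,
        5.36748930e-02, -7.72664339e-05]), 'tool_pos': array([ 186.74414293, -490.34805266,  226.20834441]), 'tcp_rot': array([-3.14043906e+00, -1.50559721e-04,  3.63767599e-01]), 'contact_force': array([-0.80652916, -0.0591625 ,  0.76970782]), 'moment': array([ 0.02769486, -0.0269521 , -0.04086851]), 'grip_width': 91.74965087438964}
```

```bash
sed -i 's/^import numpy as np, cv2/import numpy as np, cv2\nfrom scipy.spatial.transform import Rotation\ndef RM(r): return Rotation.from_euler("xyz",r).as_matrix()/; s/np.array(c\["rotation"\])/RM(c["rotation"])/g' h.py; sed -n 1,20p h.py
```

```text
import numpy as np, cv2
from scipy.spatial.transform import Rotation
def RM(r): return Rotation.from_euler("xyz",r).as_matrix()
from plant import readout, optics, job
def ray(c,u,v):
    f=c["image"].shape[0]/2/np.tan(np.radians(c["vfov"])/2)
    d=np.array([(u-c["cx"])/f,(v-c["cy"])/f]); K=np.array([[f,0,c["cx"]],[0,f,c["cy"]],[0,0,1.]])
    p=d.copy()
    for _ in range(30): p=d/(1+c["k1"]*(p@p))
    R=RM(c["rotation"]); 
    return np.array(c["eye"]),R@np.array([p[0],p[1],1.])
def onplane(c,u,v,z):
    e,d=ray(c,u,v); return e+d*(z-e[2])/d[2]
def pt(c,u,v):
    e,d=ray(c,u,v); return e+d*c["depth"][int(v),int(u)]
def cloud(c):
    H,W=c["depth"].shape
    f=H/2/np.tan(np.radians(c["vfov"])/2)
    v,u=np.mgrid[:H,:W]; d=np.stack([(u-c["cx"])/f,(v-c["cy"])/f],-1); p=d.copy()
    for _ in range(30): p=d/(1+c["k1"]*(p**2).sum(-1,keepdims=True))
```

View pics/scene0.png

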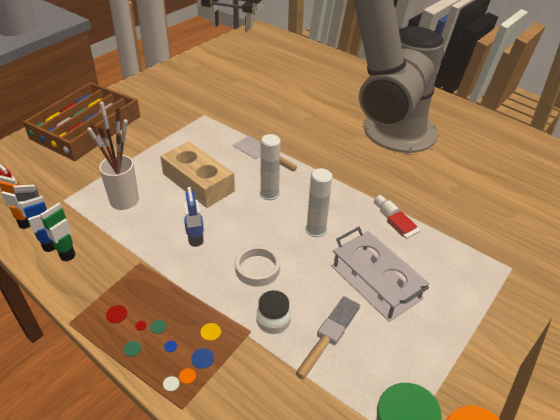

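View pics/side0.png

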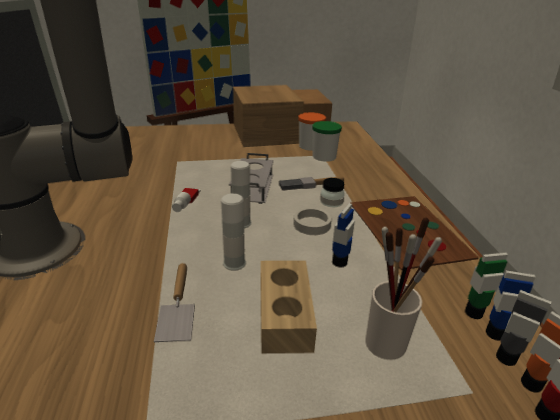

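View pics/wrist0.png

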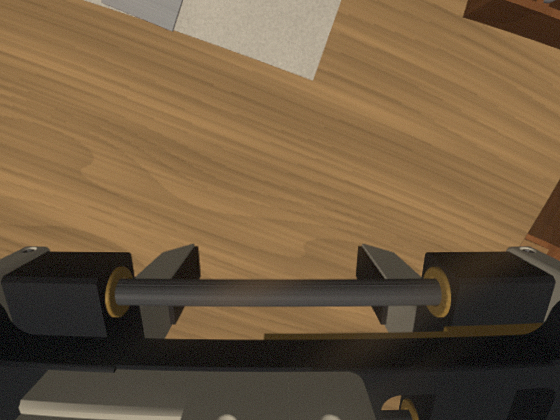

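Run:
```python
from h import *
import pickle
for n in ["scene","side"]:
    c=pickle.load(open(f"{n}0.pkl","rb")); P=cloud(c).reshape(-1,3); ok=c["depth"].reshape(-1)>0
    P=P[ok]; m=(P[:,0]>150)&(P[:,0]<850)&(np.abs(P[:,1])<520)&(P[:,2]>-20)&(P[:,2]<300); P=P[m]
    print(n,"table z",np.median(P[np.abs(P[:,2])<8][:,2]))
    # height map top down 2mm px
    hm=np.zeros((350,520)); np.maximum.at(hm,(((P[:,0]-150)/2).astype(int),((P[:,1]+520)/2).astype(int)),P[:,2])
    cv2.imwrite(f"pics/hm_{n}.png",cv2.applyColorMap(np.clip(hm,0,255).astype(np.uint8),cv2.COLORMAP_JET))
    for lo,hi,nm in [(150,175,"cantop"),(50,72,"mid")]:
        b=((hm>lo)&(hm<hi)).astype(np.uint8)
        b=cv2.morphologyEx(b,cv2.MORPH_CLOSE,np.ones((7,7)))
        k,l,s,ce=cv2.connectedComponentsWithStats(b)
        for i in range(1,k):
            if s[i,4]>60:
                X=np.argwhere(l==i)*2+[150,-520]
                print(nm,s[i,4],"mean",X.mean(0).round(),"min",X.min(0),"max",X.max(0),"medz",np.median(hm[(l==i)&(b>0)&(hm>lo)]).round(1), np.round(cv2.minAreaRect(X.astype(np.float32))[0]),cv2.minAreaRect(X.astype(np.float32))[1:])
```

```text
scene table z 1.7967145485374658
cantop 408 mean [466. -99.] min [ 444 -122] max [488 -78] medz 165.8 [ 466. -100.] ((44.0, 44.0), 90.0)
cantop 419 mean [490.  64.] min [468  40] max [514  86] medz 166.1 [490.  63.] ((47.14951705932617, 44.376014709472656), 33.690067291259766)
mid 4119 mean [531. 256.] min [462 150] max [600 362] medz 56.6 [531. 255.] ((208.9641571044922, 105.92343139648438), 76.4295654296875)
mid 3346 mean [ 552. -264.] min [ 498 -358] max [ 606 -170] medz 61.0 [ 551. -264.] ((187.51670837402344, 96.49885559082031), 85.2363510131836)
mid 677 mean [748. 155.] min [718 126] max [778 184] medz 63.1 [748. 155.] ((58.1859016418457, 56.920989990234375), 18.43494987487793)
side table z 0.858547146786691
cantop 221 mean [197.   3.] min [150 -10] max [232  18] medz 171.3 [191.   4.] ((85.72303009033203, 16.843204498291016), 12.804265975952148)
cantop 360 mean [ 466. -105.] min [ 444 -126] max [486 -82] medz 164.9 [ 466. -104.] ((41.20000457763672, 43.20000076293945), 53.13010025024414)
cantop 368 mean [491.  58.] min [470  36] max [512  80] medz 164.8 [491.  58.] ((41.10960388183594, 43.00697708129883), 18.434947967529297)
mid 3098 mean [ 554. -266.] min [ 502 -360] max [ 606 -174] medz 60.3 [ 553. -267.] ((181.7035369873047, 91.35003662109375), 85.2363510131836)
mid 2244 mean [555. 264.] min [506 146] max [600 360] medz 55.4 [559. 255.] ((93.28450775146484, 214.1469268798828), 4.304469108581543)
mid 655 mean [746. 150.] min [718 120] max [774 180] medz 61.9 [746. 150.] ((60.0, 56.0), 90.0)
mid 69 mean [788. 430.] min [772 418] max [810 440] medz 90.1 [789. 428.] ((14.798800468444824, 40.494895935058594), 70.34617614746094)
```

```bash
python3 -c "
import cv2
a=cv2.imread('pics/scene0.png');cv2.imwrite('pics/z1.png',cv2.resize(a[110:340,150:450],None,fx=2.6,fy=2.6,interpolation=2))
a=cv2.imread('pics/side0.png');cv2.imwrite('pics/z2.png',cv2.resize(a[140:370,170:360],None,fx=2.6,fy=2.6,interpolation=2))"
```

```text
(no output)
```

View pics/z1.png

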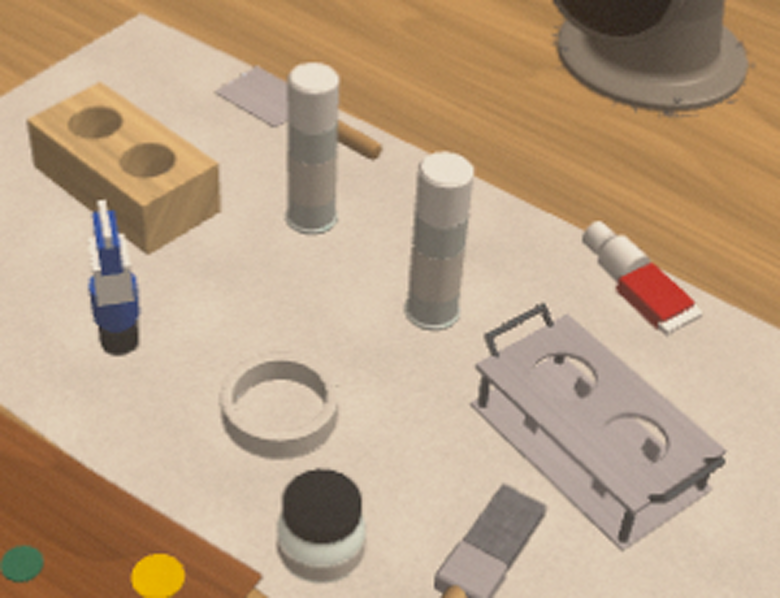

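View pics/z2.png

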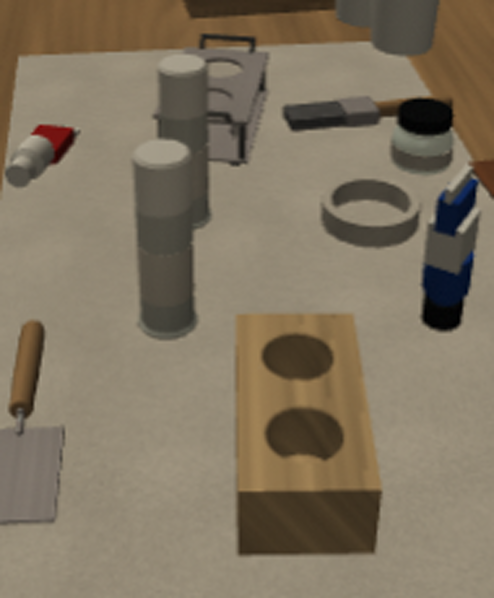

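View pics/hm_scene.png

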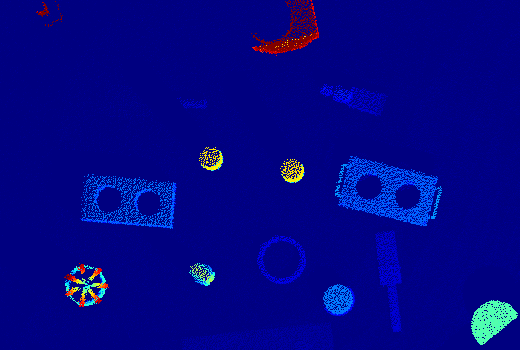

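The scene view shows the rack at about (551,-265), can A at (466,-100), can B at (490,62), and the caddy at about (531,255). The side view agrees to about 5 mm. Next I use the wrist camera over the rack for a finer measurement.

{"fn": "drive_tool", "kwargs": {
  "series": [
    [30,16,3,5.77],
    [30,16,3,5.77],
    [30,16,3,5.77],
    [30,16,3,5.77],
    [30,16,3,5.77],
    [30,16,3,5.77],
    [30,16,3,5.77],
    [30,16,3,5.77],
    [30,16,3,5.77],
    [30,16,3,5.77],
    [30,16,3,5.77],
    [30,16,3,5.77]
  ],
  "hand": 0
}}

```text
time: 1.35
tool_pos: [547.9, -297.7, 262.5]
tcp_rot: [-3.141, -0.0, 1.577]
contact_force: [-0.1, -1.1, -0.2]
grip_width: 92.0
```

{"fn": "drive_tool", "kwargs": {
  "series": [
    [0,0,0,0],
    [0,0,0,0],
    [0,0,0,0]
  ]
}}

```text
time: 1.65
tool_pos: [546.0, -299.1, 262.4]
tcp_rot: [-3.141, -0.0, 1.571]
contact_force: [-0.6, -0.2, -0.1]
grip_width: 92.0
```

```bash
cat > snap.py <<'E'
from h import *
import pickle,sys
n=sys.argv[1]; c=optics.capture("wrist"); cv2.imwrite(f"pics/{n}.png",c["image"]); pickle.dump(c,open(f"{n}.pkl","wb"))
o=readout.get_obs(); print(o["time"],o["tool_pos"].round(1),o["tcp_rot"].round(4),o["contact_force"].round(2),c["eye"],np.round(c["rotation"],3))
E
python3 snap.py w1
```

```text
1.7 [ 545.9 -299.3  262.6] [-3.1410e+00 -1.0000e-04  1.5704e+00] [-0.16  0.34  0.57] [ 546.17328641 -224.65109614  420.77011515] [ 2.863e+00  2.000e-03 -0.000e+00]
```

View pics/w1.png

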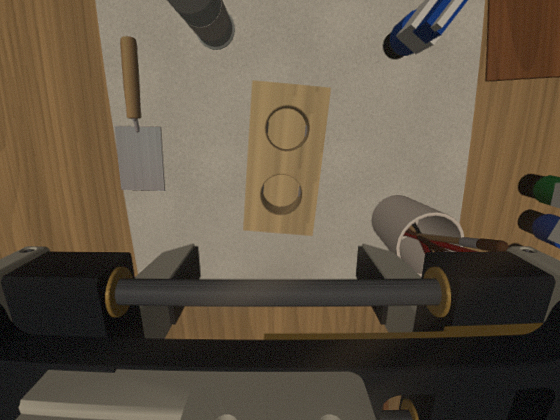

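```bash
python3 -c "
import cv2,numpy as np
a=cv2.imread('pics/w1.png');cv2.imwrite('pics/z3.png',cv2.resize(a[75:245,235:340],None,fx=3.5,fy=3.5,interpolation=0))"
```

```text
(no output)
```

View pics/z3.png

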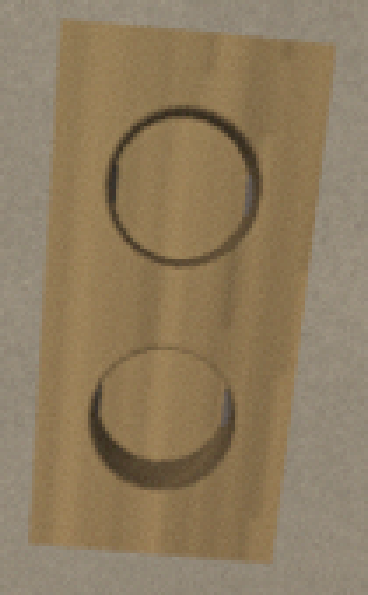

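```bash
cat > wells.py <<'E'
from h import *
import pickle
# top-face rim from depth: points within 4mm of top height, holes = lower pts. Two estimates: depth & corners
def topmask(c,P,z,tol=5):
    return ((np.abs(P[...,2]-z)<tol)&(c["depth"]>0)).astype(np.uint8)
def analyse(fn,z,seed):
    c=pickle.load(open(fn,"rb")); P=cloud(c)
    m=topmask(c,P,z); m=cv2.morphologyEx(m,cv2.MORPH_OPEN,np.ones((3,3)))
    k,l,s,ce=cv2.connectedComponentsWithStats(m); i=l[seed[1],seed[0]]
    m=(l==i).astype(np.uint8)
    print("top medz",np.median(P[m>0][:,2]).round(2),"area",m.sum())
    ct,h=cv2.findContours(m,cv2.RETR_CCOMP,cv2.CHAIN_APPROX_NONE)
    for q,hh in zip(ct,h[0]):
        if len(q)<30: continue
        X=np.array([onplane(c,u,v,z)[:2] for u,v in q[:,0]],np.float32)
        if hh[3]<0: print("outer",cv2.minAreaRect(X))
        else:
            print("hole px",np.round(cv2.minEnclosingCircle(q)[0],1),"ell",cv2.fitEllipse(X),"circ",cv2.minEnclosingCircle(X))
    return c,P
if __name__=="__main__":
    import sys
    analyse(sys.argv[1],float(sys.argv[2]),(int(sys.argv[3]),int(sys.argv[4])))
E
python3 wells.py w1.pkl 60 287 160
```

```text
top medz 60.43 area 8405
outer ((552.9379272460938, -264.0993957519531), (180.7931671142578, 90.82081604003906), 84.97123718261719)
hole px [280.9 194.3] ell ((549.4061889648438, -303.3264465332031), (51.54277420043945, 52.40208053588867), 94.677490234375) circ ((549.5342407226562, -303.6114807128906), 26.97260856628418)
hole px [286.5 128.5] ell ((556.1561279296875, -224.28147888183594), (51.979095458984375, 52.577606201171875), 113.74383544921875) circ ((556.0787353515625, -224.73388671875), 27.273569107055664)
```

The rack measures 180.8 × 90.8 mm with its top at 60.4. Its wells are 52 mm wide and 79 mm apart, at (549.5,-303.4) and (556.1,-224.4), which fits the given sizes. Next, the cans.

{"fn": "drive_tool", "kwargs": {
  "series": [
    [-11,38,7,0],
    [-11,38,7,0],
    [-11,38,7,0],
    [-11,38,7,0],
    [-11,38,7,0],
    [-11,38,5,0],
    [0,0,0,0],
    [0,0,0,0],
    [0,0,0,0]
  ]
}}

```text
time: 2.6
tool_pos: [480.8, -71.9, 302.6]
tcp_rot: [3.141, 0.0, 1.571]
contact_force: [-0.9, -0.5, -0.0]
grip_width: 92.1
```

```bash
python3 snap.py w2
```

```text
2.65 [480.9 -72.  302.4] [-3.1412e+00  2.0000e-04  1.5702e+00] [-0.29 -1.15 -0.1 ] [480.82635014   2.62457685 460.9695795 ] [ 2.863e+00  1.000e-03 -1.000e-03]
```

View pics/w2.png

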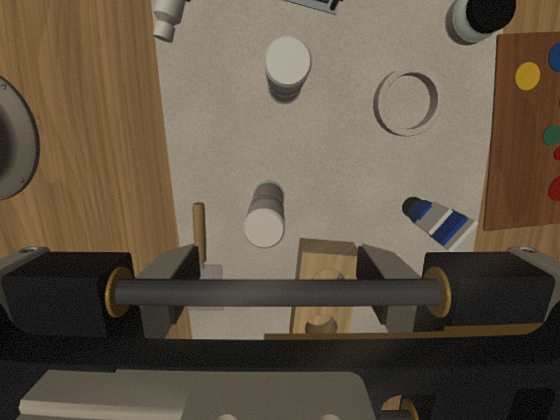

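```bash
cat > tops.py <<'E'
from h import *
import pickle,sys
c=pickle.load(open(sys.argv[1],"rb")); P=cloud(c); v,u=np.indices(c["depth"].shape)
for s in sys.argv[2:]:
    su,sv=map(int,s.split(","))
    m=((P[...,2]>157)&(P[...,2]<172)&(c["depth"]>0)&(abs(u-su)<40)&(abs(v-sv)<40)).astype(np.uint8)
    k,l,st,ce=cv2.connectedComponentsWithStats(m); m=(l==l[sv,su]).astype(np.uint8)
    q=max(cv2.findContours(m,cv2.RETR_EXTERNAL,cv2.CHAIN_APPROX_NONE)[0],key=len)
    z=np.percentile(P[m>0][:,2],60)
    X=np.array([onplane(c,a,b,165)[:2] for a,b in q[:,0]],np.float32)
    print("ztop",z.round(1),"n",m.sum(),"ell",cv2.fitEllipse(X),"circ",cv2.minEnclosingCircle(X))
E
python3 tops.py w2.pkl 265,230 288,62
```

```text
ztop 165.5 n 1367 ell ((465.4731140136719, -98.26971435546875), (43.651363372802734, 45.115928649902344), 171.498779296875) circ ((465.8310546875, -98.208984375), 23.070158004760742)
ztop 165.4 n 2035 ell ((489.4909973144531, 62.716766357421875), (44.205020904541016, 44.7545051574707), 155.83409118652344) circ ((489.458740234375, 62.67583465576172), 22.691347122192383)
```

{"fn": "drive_tool", "kwargs": {
  "series": [
    [-8,-13,0,0],
    [-7.3,-13.2,-20,0],
    [0,0,-40,0],
    [0,0,-40,0],
    [0,0,-40,0],
    [0,0,-30,0],
    [0,0,-10,0],
    [0,0,0,0],
    [0,0,0,0]
  ]
}}

```text
time: 3.55
tool_pos: [466.5, -97.6, 123.8]
tcp_rot: [3.14, 0.001, 1.572]
contact_force: [0.9, -0.2, 0.6]
grip_width: 91.4
```

```bash
python3 snap.py w3
```

```text
3.6 [466.6 -97.6 124.2] [3.1389e+00 1.0000e-03 1.5717e+00] [0.31 0.37 1.04] [466.1272317  -23.09089131 282.12433555] [ 2.862e+00 -1.000e-03  0.000e+00]
```

View pics/w3.png

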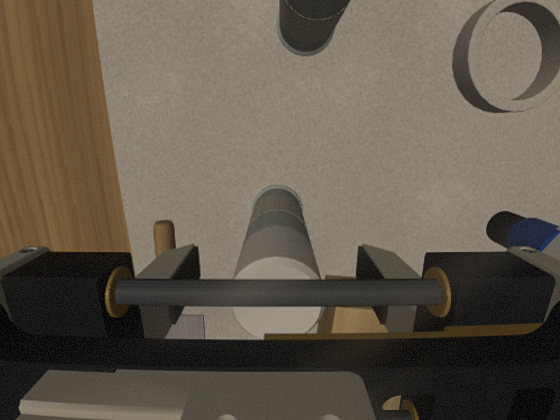

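{"fn": "drive_tool", "kwargs": {
  "series": [
    [0,0,0,0],
    [0,0,0,0],
    [0,0,0,0],
    [0,0,0,0],
    [0,0,0,0],
    [0,0,0,0],
    [0,0,0,0]
  ],
  "hand": 1
}}

```text
time: 4.3
tool_pos: [465.5, -96.8, 122.7]
tcp_rot: [3.142, 0.0, 1.572]
contact_force: [-1.0, -0.3, 0.3]
grip_width: 44.7
```

```bash
cat > av.py <<'E'
from h import *
F=[];T=[];Q=[];U=[];M=[]
for i in range(8):
    o=readout.get_obs(); F.append(o["contact_force"]);Q.append(o["tool_pos"]);U.append(o["tau"]);M.append(o["moment"])
    if i<7: optics.capture("wrist")
print(o["time"],"F",np.mean(F,0).round(2),"sd",np.std(F,0).round(2),"pos",np.mean(Q,0).round(2),o["tcp_rot"].round(4),"tau",np.mean(U,0).round(2),"M",np.mean(M,0).round(3),"w",o["grip_width"].round(1))
E
python3 av.py
```

```text
Traceback (most recent call last):
  File "av.py", line 6, in <module>
    print(o["time"],"F",np.mean(F,0).round(2),"sd",np.std(F,0).round(2),"pos",np.mean(Q,0).round(2),o["tcp_rot"].round(4),"tau",np.mean(U,0).round(2),"M",np.mean(M,0).round(3),"w",o["grip_width"].round(1))
                                                                                                                                                                                    ^^^^^^^^^^^^^^^^^^^^^
AttributeError: 'float' object has no attribute 'round'
```

Gripped at 44.7 mm, which matches the can. I take an average before lifting, then lift 25 mm.

```bash
sed -i 's/,"w",o\["grip_width"\].round(1)/,"w",o["grip_width"]/' av.py; python3 av.py
```

```text
5.0 F [ 0.05 -0.36  0.05] sd [0.57 0.71 0.63] pos [465.51 -96.85 122.73] [3.1416 0.     1.5722] tau [-2.000e-02 -4.009e+01 -1.998e+01  4.000e-02  3.000e-02 -0.000e+00] M [ 0.001 -0.073  0.005] w 44.3544075401604
```

{"fn": "drive_tool", "kwargs": {
  "series": [
    [0,0,5,0],
    [0,0,10,0],
    [0,0,10,0],
    [0,0,0,0],
    [0,0,0,0],
    [0,0,0,0],
    [0,0,0,0],
    [0,0,0,0]
  ]
}}

```text
time: 5.8
tool_pos: [465.3, -96.8, 147.4]
tcp_rot: [-3.141, -0.0, 1.572]
contact_force: [0.4, -0.8, -1.2]
grip_width: 44.7
```

```bash
python3 av.py; python3 snap.py w4
```

```text
6.15 F [ 0.08  0.06 -0.97] sd [0.55 0.41 0.51] pos [465.46 -96.83 147.59] [-3.1416  0.      1.5723] tau [  0.   -39.93 -21.34   0.05   0.06  -0.  ] M [-0.005 -0.087  0.001] w 44.54698767877041
6.2 [465.5 -96.8 147.7] [ 3.1415 -0.      1.5723] [0.37 0.02 0.72] [465.42502816 -22.39638729 306.08868308] [2.863e+00 1.000e-03 1.000e-03]
```

View pics/w4.png

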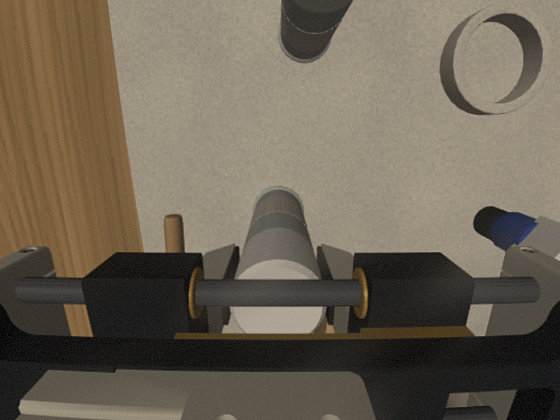

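Fz changed by about −1.0 N, so can A is spent and goes to the caddy. I carry it around can B and look at the caddy.

{"fn": "drive_tool", "kwargs": {
  "series": [
    [15,0,20,0],
    [30,5,25,0],
    [30,15,22,0],
    [30,20,0,0],
    [0,35,0,0],
    [0,40,0,0],
    [0,40,0,0],
    [-5,40,0,0],
    [-20,30,0,0],
    [-15,22,0,0],
    [0,0,0,0],
    [0,0,0,0]
  ]
}}

```text
time: 7.4
tool_pos: [530.5, 150.4, 214.9]
tcp_rot: [3.141, 0.0, 1.574]
contact_force: [0.3, -0.1, -0.4]
grip_width: 44.7
```

{"fn": "drive_tool", "kwargs": {
  "series": [
    [0,0,0,0],
    [0,0,0,0]
  ]
}}

```text
time: 7.6
tool_pos: [531.1, 149.2, 214.6]
tcp_rot: [3.141, 0.0, 1.571]
contact_force: [-0.1, 0.2, -0.5]
grip_width: 44.4
```

```bash
python3 snap.py w5
```

```text
7.65 [531.  149.2 214.6] [3.1415e+00 2.0000e-04 1.5708e+00] [ 0.43  0.18 -0.59] [531.0830323  223.65994535 373.00846755] [ 2.863e+00  1.000e-03 -0.000e+00]
```

View pics/w5.png

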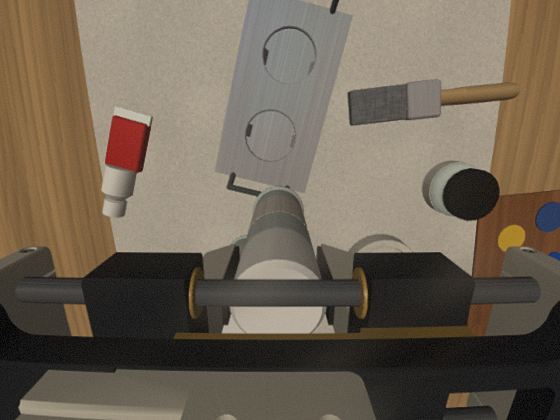

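```bash
python3 wells.py w5.pkl 55 290 95
python3 - <<'E'
from h import *
import pickle
c=pickle.load(open("w5.pkl","rb")); P=cloud(c)
z=c["depth"]
# held-can: foot silhouette
print(P[120:215:8,280].round(0).tolist())
im=c["image"]; cv2.imwrite("pics/z5.png",cv2.resize(im[170:250,230:330],None,fx=6,fy=6,interpolation=2))
cv2.imwrite("pics/z6.png",cv2.resize(im[10:180,210:360],None,fx=3.5,fy=3.5,interpolation=2))
E
```

```text
top medz 55.38 area 13882
outer ((532.6004638671875, 255.57064819335938), (183.51675415039062, 100.6916732788086), 76.05887603759766)
hole px [267.5 135. ] ell ((522.7293090820312, 216.67739868164062), (52.32614517211914, 53.33516311645508), 176.44918823242188) circ ((520.3863525390625, 216.77890014648438), 29.05989646911621)
hole px [287.8  55.4] ell ((541.8228149414062, 293.4111328125), (51.015220642089844, 52.998172760009766), 91.86846923828125) circ ((541.0972900390625, 293.0167236328125), 27.530948638916016)
[[534.0, 234.0, 9.0], [534.0, 225.0, 8.0], [534.0, 215.0, 9.0], [534.0, 206.0, 9.0], [534.0, 197.0, 10.0], [533.0, 192.0, 55.0], [533.0, 183.0, 56.0], [533.0, 174.0, 55.0], [533.0, 166.0, 55.0], [533.0, 168.0, 110.0], [533.0, 169.0, 143.0], [533.0, 169.0, 168.0]]
```

View pics/z5.png

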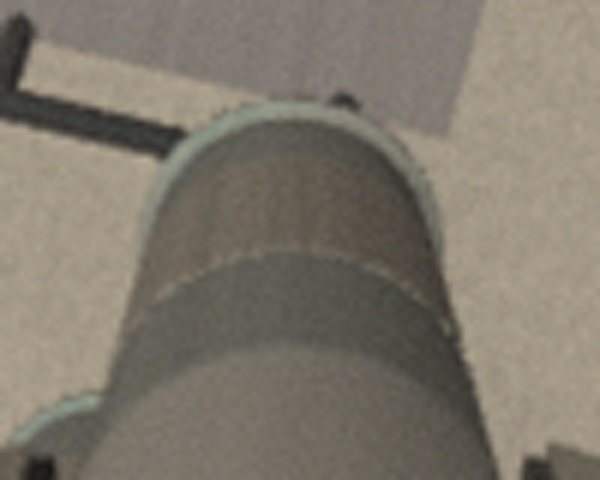

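View pics/z6.png

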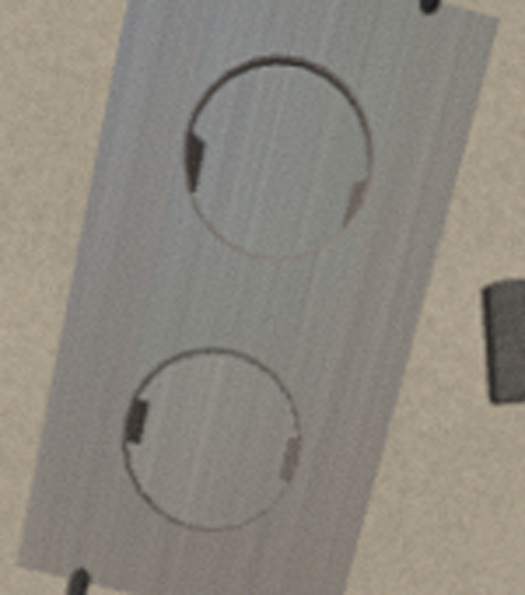

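Run:
```python
from h import *
import pickle
c=pickle.load(open("w5.pkl","rb"))
zb=91.9
for y in (98,100): 
    p=onplane(c,230+290/6,170+y/6,zb); print("front",p.round(1),"centre y",(p[1]-25).round(1))
l=onplane(c,230+143/6,170+215/6,zb);r=onplane(c,230+440/6,170+215/6,zb);print(l,r,(l+r)/2)
```

```text
front [531.4 170.2  91.9] centre y 145.2
front [531.4 169.8  91.9] centre y 144.8
[507.43691829 150.79691516  91.9       ] [555.95243575 150.78936582  91.9       ] [531.69467702 150.79314049  91.9       ]
```

{"fn": "drive_tool", "kwargs": {
  "series": [
    [2,35,0,0],
    [3,40,0,0],
    [3,40,0,0],
    [2.5,32.5,0,0],
    [0,0,-15,0],
    [0,0,-12,0],
    [0,0,0,0],
    [0,0,0,0],
    [0,0,0,0]
  ]
}}

```text
time: 8.55
tool_pos: [541.6, 296.9, 188.5]
tcp_rot: [3.14, -0.0, 1.571]
contact_force: [-0.7, 0.3, -0.8]
grip_width: 44.7
```

```bash
python3 snap.py w6
python3 - <<'E'
import cv2
im=cv2.imread("pics/w6.png"); cv2.imwrite("pics/z7.png",cv2.resize(im[110:250,200:360],None,fx=5,fy=4.2,interpolation=2)); print(im.shape)
E
```

```text
8.6 [541.6 297.1 188.6] [ 3.1402e+00 -5.0000e-04  1.5712e+00] [ 0.32 -0.05 -1.19] [541.46260003 371.3474074  346.9139748 ] [ 2.863 -0.    -0.   ]
(420, 560, 3)
```

View pics/z7.png

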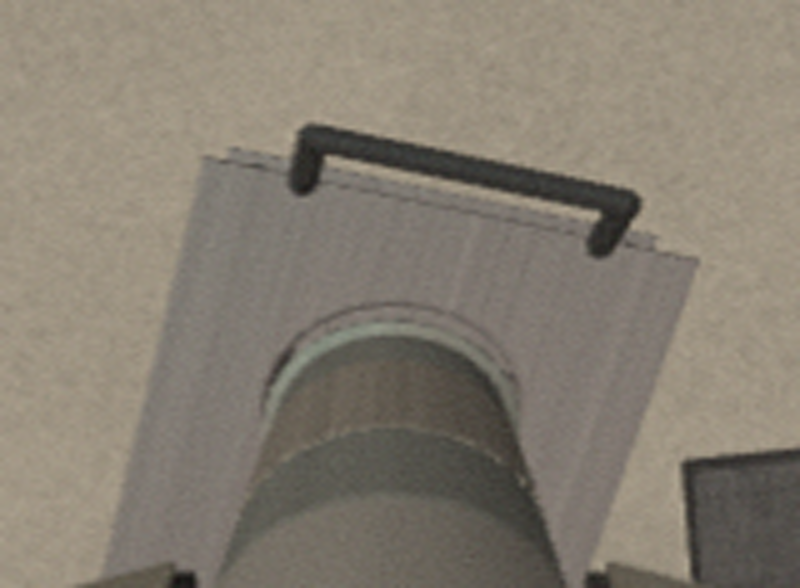

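```bash
cat > rel.py <<'E'
from h import *
import pickle,sys
# args: pkl zcrop: hole plane z, underside z, hole pts u,v ; ...
def fitfix(X,r):
    from scipy.optimize import least_squares
    return least_squares(lambda p:np.hypot(X[:,0]-p[0],X[:,1]-p[1])-r,[X[:,0].mean(),X[:,1].mean()-10])
def rel(fn,zh,zu,H,F):
    c=pickle.load(open(fn,"rb"))
    h=np.array([onplane(c,u,v,zh)[:2] for u,v in H]); f=np.array([onplane(c,u,v,zu)[:2] for u,v in F])
    a=fitfix(h,26); b=fitfix(f,25)
    print("hole",a.x.round(2),"res",a.fun.round(2),"foot",b.x.round(2),"res",b.fun.round(2),"d",(a.x-b.x).round(2))
E
python3 - <<'E'
from rel import *
g=lambda L:[(200+x/5,110+y/4.2) for x,y in L]
H=g([(265,400),(285,358),(325,322),(360,308),(395,303),(440,310),(480,331),(505,356),(520,385)])
F=g([(270,408),(290,370),(325,340),(360,326),(392,322),(430,328),(465,343),(495,367)])
for zu in (64,66): rel("w6.pkl",55,zu,H,F)
E
```

```text
hole [542.77 293.96] res [ 0.52 -0.37 -0.21 -0.01  0.24  0.16 -0.09 -0.07  0.15] foot [542.46 291.98] res [-0.15 -0.36 -0.01  0.28  0.37 -0.01 -0.28 -0.26] d [0.31 1.98]
hole [542.77 293.96] res [ 0.52 -0.37 -0.21 -0.01  0.24  0.16 -0.09 -0.07  0.15] foot [542.5  292.33] res [-0.23 -0.38  0.02  0.32  0.4   0.   -0.3  -0.35] d [0.27 1.63]
```

{"fn": "drive_tool", "kwargs": {
  "series": [
    [0.3,1.8,-3,0],
    [0,0,-4,0],
    [0,0,0,0],
    [0,0,0,0],
    [0,0,0,0]
  ]
}}

```text
time: 9.1
tool_pos: [541.3, 299.5, 180.8]
tcp_rot: [3.141, -0.0, 1.572]
contact_force: [-0.1, 0.0, -0.0]
grip_width: 44.2
```

```bash
python3 snap.py w7
python3 - <<'E'
import cv2
im=cv2.imread("pics/w7.png"); cv2.imwrite("pics/z8.png",cv2.resize(im[160:220,230:330],None,fx=8,fy=8,interpolation=2)); print(im.shape)
E
```

```text
9.15 [541.4 299.5 180.8] [ 3.1413e+00 -1.0000e-04  1.5723e+00] [ 0.11  0.68 -1.55] [541.22654329 373.94074312 339.18099932] [2.863e+00 1.000e-03 1.000e-03]
(420, 560, 3)
```

View pics/z8.png

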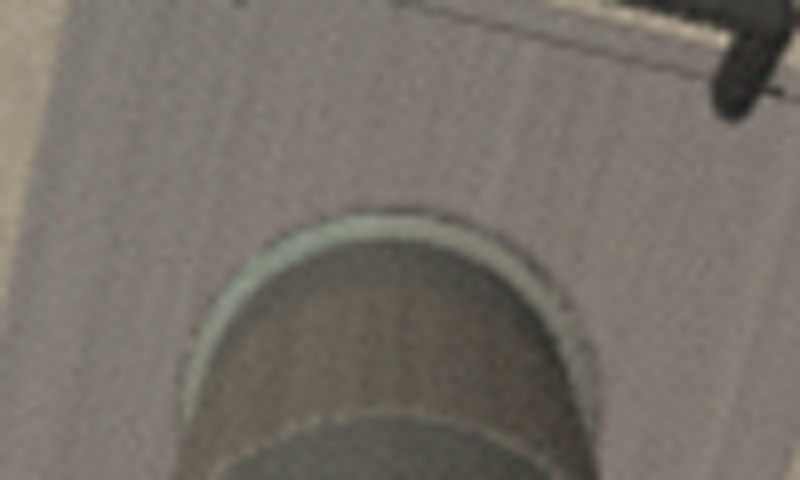

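{"fn": "drive_tool", "kwargs": {
  "series": [
    [0.7,-0.7,0,0],
    [0,0,-2,0],
    [0,0,-1.5,0],
    [0,0,0,0],
    [0,0,0,0],
    [0,0,0,0]
  ]
}}

```text
time: 9.75
tool_pos: [542.0, 298.8, 177.3]
tcp_rot: [3.141, -0.0, 1.572]
contact_force: [0.2, 0.1, -0.7]
grip_width: 44.8
```

```bash
python3 snap.py w8
python3 - <<'E'
import cv2
im=cv2.imread("pics/w8.png"); cv2.imwrite("pics/z9.png",cv2.resize(im[160:220,230:330],None,fx=8,fy=8,interpolation=2)); print(im.shape)
E
```

```text
9.8 [542.1 298.8 177.3] [ 3.1414 -0.      1.5722] [-1.46 -0.35 -1.46] [541.93285569 373.2210681  335.65876902] [2.863e+00 1.000e-03 1.000e-03]
(420, 560, 3)
```

View pics/z9.png

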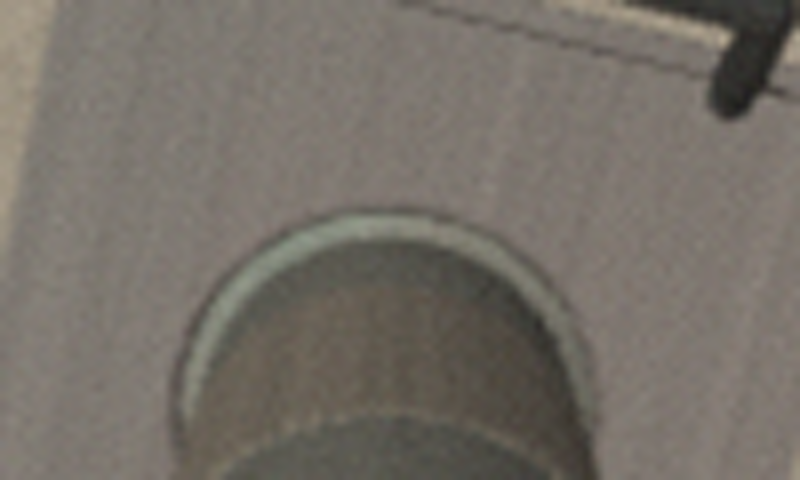

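{"fn": "drive_tool", "kwargs": {
  "series": [
    [0,0,-2,0],
    [0,0,-2,0],
    [0,0,-2,0],
    [0,0,0,0],
    [0,0,0,0]
  ]
}}

```text
time: 10.3
tool_pos: [541.9, 298.5, 170.8]
tcp_rot: [-3.141, 0.001, 1.572]
contact_force: [0.1, -0.8, -1.1]
grip_width: 44.4
```

```bash
python3 snap.py w9
python3 - <<'E'
import cv2
im=cv2.imread("pics/w9.png"); cv2.imwrite("pics/z10.png",cv2.resize(im[160:220,230:330],None,fx=8,fy=8,interpolation=2)); print(im.shape)
E
```

```text
10.35 [541.9 298.6 170.9] [-3.1411e+00  4.0000e-04  1.5722e+00] [ 0.36 -1.41 -1.68] [541.91828536 373.08034941 329.17866071] [2.863e+00 1.000e-03 1.000e-03]
(420, 560, 3)
```

View pics/z10.png

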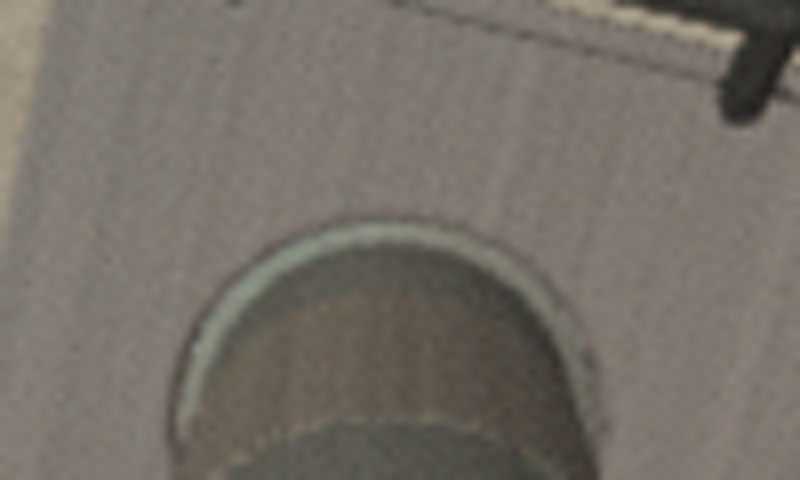

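{"fn": "drive_tool", "kwargs": {
  "series": [
    [0,-0.3,-3,0],
    [0,0,-3,0],
    [0,0,-3,0],
    [0,0,-3,0],
    [0,0,-3,0],
    [0,0,-3,0],
    [0,0,-3,0],
    [0,0,0,0],
    [0,0,0,0]
  ]
}}

```text
time: 11.25
tool_pos: [542.0, 298.5, 150.2]
tcp_rot: [-3.142, -0.0, 1.572]
contact_force: [0.4, 0.3, -1.1]
grip_width: 44.6
```

```bash
python3 av.py
```

```text
11.6 F [-0.01 -0.   -0.69] sd [0.29 0.31 0.39] pos [542.1  298.47 150.37] [ 3.1413 -0.      1.5723] tau [ -0.   -54.48 -23.94   0.08   0.    -0.  ] M [-0.018 -0.075 -0.003] w 44.47846411800818
```

{"fn": "drive_tool", "kwargs": {
  "series": [
    [0,0,-2,0],
    [0,0,-2,0],
    [0,0,-2,0],
    [0,0,-2,0],
    [0,0,-1.5,0],
    [0,0,0,0]
  ]
}}

```text
time: 12.2
tool_pos: [542.3, 298.5, 141.0]
tcp_rot: [3.141, -0.0, 1.572]
contact_force: [0.6, -1.0, 1.7]
grip_width: 44.6
```

{"fn": "drive_tool", "kwargs": {
  "series": [
    [0,0,-1.5,0],
    [0,0,-1.5,0],
    [0,0,0,0]
  ]
}}

```text
time: 12.5
tool_pos: [542.3, 298.6, 138.0]
tcp_rot: [3.141, -0.0, 1.572]
contact_force: [1.0, 0.3, 2.1]
grip_width: 44.6
```

{"fn": "drive_tool", "kwargs": {
  "series": [
    [0,0,-1.5,0],
    [0,0,-1,0],
    [0,0,0,0]
  ]
}}

```text
time: 12.8
tool_pos: [541.9, 298.3, 134.3]
tcp_rot: [-3.141, 0.001, 1.572]
contact_force: [1.3, 0.3, -2.6]
grip_width: 44.6
```

```bash
python3 av.py
```

```text
13.15 F [ 1.88  0.56 -3.73] sd [0.35 0.54 0.85] pos [541.83 298.3  134.47] [-3.1408e+00  4.0000e-04  1.5722e+00] tau [ 4.000e-01 -5.650e+01 -2.355e+01  2.700e-01  7.800e-01 -1.000e-02] M [ 0.036 -0.649 -0.005] w 44.69646275759903
```

The leaves have snapped over the rim: the force reversed to −3.7 N. I continue to the floor.

{"fn": "drive_tool", "kwargs": {
  "series": [
    [0,0,-1,0],
    [0,0,-1,0],
    [0,0,0,0]
  ]
}}

```text
time: 13.45
tool_pos: [541.7, 298.5, 133.3]
tcp_rot: [-3.141, 0.0, 1.572]
contact_force: [-0.8, -0.2, -0.2]
grip_width: 43.9
```

{"fn": "drive_tool", "kwargs": {
  "series": [
    [0,0,-1,0],
    [0,0,0,0]
  ]
}}

```text
time: 13.65
tool_pos: [541.9, 298.5, 132.3]
tcp_rot: [-3.141, -0.0, 1.572]
contact_force: [0.7, 0.2, -0.8]
grip_width: 44.7
```

{"fn": "drive_tool", "kwargs": {
  "series": [
    [0,0,-0.7,0],
    [0,0,0,0]
  ]
}}

```text
time: 13.85
tool_pos: [542.0, 298.4, 131.5]
tcp_rot: [-3.142, 0.0, 1.572]
contact_force: [1.0, 0.8, -1.3]
grip_width: 44.5
```

```bash
python3 av.py
```

```text
14.2 F [ 0.33  0.19 -1.33] sd [0.46 0.33 0.28] pos [542.03 298.45 131.55] [ 3.1414 -0.      1.5723] tau [  0.   -54.88 -23.44   0.08   0.    -0.  ] M [-0.025 -0.087 -0.015] w 44.46838863378727
```

{"fn": "drive_tool", "kwargs": {
  "series": [
    [0,0,-0.7,0],
    [0,0,0,0]
  ]
}}

```text
time: 14.4
tool_pos: [542.0, 298.4, 130.8]
tcp_rot: [3.141, 0.0, 1.572]
contact_force: [-0.2, 0.6, -1.3]
grip_width: 44.7
```

{"fn": "drive_tool", "kwargs": {
  "series": [
    [0,0,-0.5,0],
    [0,0,0,0],
    [0,0,0,0]
  ]
}}

```text
time: 14.7
tool_pos: [542.1, 298.5, 130.7]
tcp_rot: [3.141, -0.0, 1.572]
contact_force: [0.1, -0.8, 3.8]
grip_width: 44.3
```

```bash
python3 av.py
```

```text
15.05 F [-0.57 -0.38  4.69] sd [0.43 0.49 0.73] pos [542.13 298.5  130.72] [ 3.1410e+00 -2.0000e-04  1.5722e+00] tau [-7.000e-02 -5.181e+01 -2.231e+01  4.000e-02 -5.100e-01 -0.000e+00] M [-0.104  0.276  0.01 ] w 44.5720918246436
```

The can bottomed at TCP 130.7, which puts the underside at 8.0 mm. I open the gripper.

{"fn": "drive_tool", "kwargs": {
  "series": [
    [0,0,0,0],
    [0,0,0,0],
    [0,0,0,0],
    [0,0,0,0],
    [0,0,0,0],
    [0,0,0,0],
    [0,0,0,0]
  ],
  "hand": 0
}}

```text
time: 15.75
tool_pos: [542.0, 298.5, 130.3]
tcp_rot: [3.141, 0.0, 1.572]
contact_force: [-0.8, 0.2, -0.4]
grip_width: 91.1
```

```bash
python3 snap.py w10
```

```text
15.8 [542.1 298.5 130.3] [ 3.1414 -0.      1.5723] [ 0.05 -0.17  0.45] [541.92729925 372.90637934 288.69724425] [2.863e+00 1.000e-03 1.000e-03]
```

{"fn": "drive_tool", "kwargs": {
  "series": [
    [0,0,20,0],
    [0,0,40,0],
    [0,0,40,0],
    [0,0,40,0],
    [0,0,30,0],
    [0,0,0,0],
    [0,0,0,0]
  ]
}}

```text
time: 16.5
tool_pos: [542.1, 298.5, 300.6]
tcp_rot: [3.141, -0.0, 1.572]
contact_force: [0.3, -0.8, -0.2]
grip_width: 92.0
```

{"fn": "drive_tool", "kwargs": {
  "series": [
    [0,-20,0,0],
    [0,-20,0,0],
    [0,-20,0,0],
    [0,0,0,0],
    [0,0,0,0]
  ]
}}

```text
time: 17.0
tool_pos: [541.7, 238.4, 299.1]
tcp_rot: [-3.139, 0.0, 1.571]
contact_force: [0.1, -0.3, -0.2]
grip_width: 92.3
```

```bash
python3 snap.py w11
python3 - <<'E'
from h import *
import pickle
c=optics.capture("scene"); cv2.imwrite("pics/s2.png",c["image"]); pickle.dump(c,open("s2.pkl","wb"))
E
```

```text
17.05 [541.8 238.8 299.3] [-3.1399  0.      1.5721] [-0.3  -0.3   0.69] [542.01457637 312.88438771 457.44022357] [2.863 0.003 0.   ]
```

View pics/w11.png

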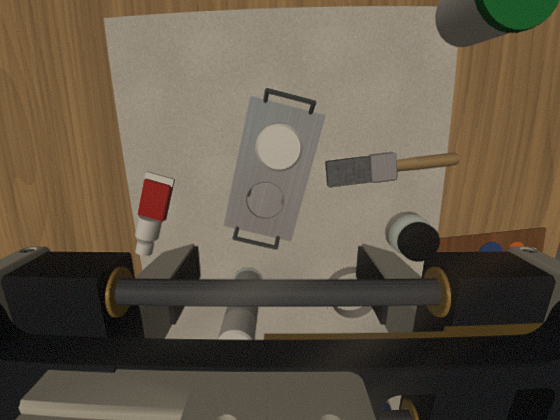

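View pics/s2.png

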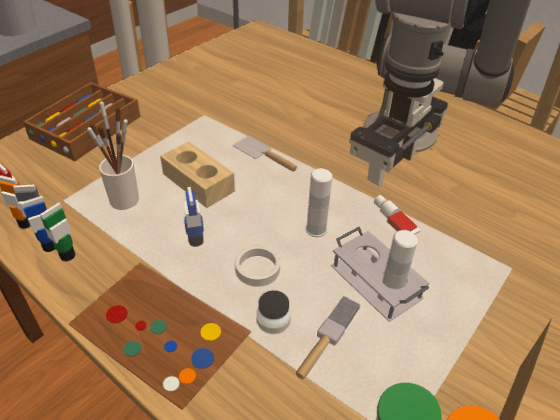

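The can stands in the caddy's far well: its top is at (278,147) in the wrist view and (403,240) in the scene view. I check the height of its top.

Run:
```python
from h import *
import pickle
for f,(u,v) in [("w11.pkl",(278,147)),("s2.pkl",(403,241))]:
    c=pickle.load(open(f,"rb"));P=cloud(c); p=P[v-5:v+6,u-5:u+6].reshape(-1,3); print(f,np.median(p,0).round(1))
    m=(abs(P[...,2]-173.5)<6)&(np.hypot(P[...,0]-542,P[...,1]-295)<40)&(c["depth"]>0)
    q=max(cv2.findContours(m.astype(np.uint8),0,1)[0],key=len); X=np.array([onplane(c,a,b,173)[:2] for a,b in q[:,0]],np.float32); print(cv2.fitEllipse(X))
```

```text
w11.pkl [541.4 296.4 173.5]
((541.8195190429688, 295.8774719238281), (43.8671989440918, 44.099544525146484), 1.4471888542175293)
s2.pkl [552.2 297.5 173.9]
((545.2289428710938, 297.5335693359375), (44.85877990722656, 47.32327651977539), 105.23029327392578)
```

{"fn": "drive_tool", "kwargs": {
  "series": [
    [-11,-35,0,0],
    [-11,-35,0,0],
    [-11,-35,0,0],
    [-11,-35,0,0],
    [-8.3,-34.4,0,0],
    [0,0,-40,0],
    [0,0,-40,0],
    [0,0,-40,0],
    [0,0,-40,0],
    [0,0,-16,0],
    [0,0,0,0],
    [0,0,0,0]
  ]
}}

```text
time: 18.3
tool_pos: [490.2, 64.6, 124.7]
tcp_rot: [3.141, -0.0, 1.573]
contact_force: [0.2, -0.3, -0.8]
grip_width: 91.8
```

```bash
python3 snap.py w12
```

```text
18.35 [490.7  64.5 125.4] [ 3.1395 -0.      1.5729] [ 0.25 -0.4   0.19] [489.98886226 139.0184486  283.0955596 ] [2.863e+00 1.000e-03 2.000e-03]
```

View pics/w12.png

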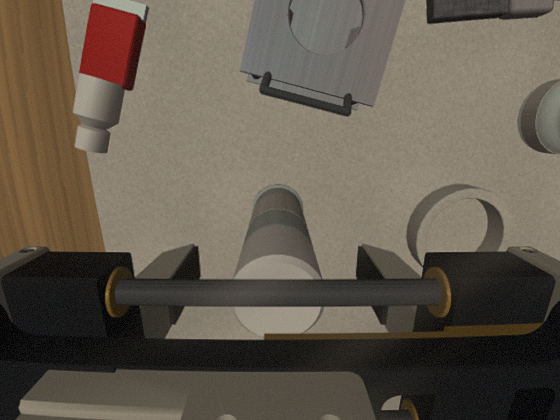

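The can is centred between the jaws, its top spanning columns 234 to 323. I close on it.

{"fn": "drive_tool", "kwargs": {
  "series": [
    [0,0,0,0],
    [0,0,0,0],
    [0,0,0,0],
    [0,0,0,0],
    [0,0,0,0],
    [0,0,0,0],
    [0,0,0,0]
  ],
  "hand": 1
}}

```text
time: 19.05
tool_pos: [489.8, 64.0, 124.4]
tcp_rot: [3.141, 0.0, 1.572]
contact_force: [-0.3, 0.8, -0.5]
grip_width: 44.4
```

```bash
python3 av.py
```

```text
19.4 F [ 0.01  0.08 -0.04] sd [0.53 0.36 0.29] pos [489.84  64.04 124.36] [3.1413e+00 1.0000e-04 1.5723e+00] tau [  0.05 -41.89 -20.11   0.07   0.18  -0.  ] M [-0.024 -0.168 -0.003] w 44.846863722323846
```

{"fn": "drive_tool", "kwargs": {
  "series": [
    [0,0,5,0],
    [0,0,10,0],
    [0,0,10,0],
    [0,0,0,0],
    [0,0,0,0],
    [0,0,0,0],
    [0,0,0,0],
    [0,0,0,0]
  ]
}}

```text
time: 20.2
tool_pos: [489.5, 64.1, 149.0]
tcp_rot: [-3.141, -0.0, 1.572]
contact_force: [0.5, -0.3, -3.0]
grip_width: 44.6
```

```bash
python3 av.py; python3 av.py
```

```text
20.55 F [-0.17  0.05 -3.95] sd [0.46 0.24 0.56] pos [489.65  64.05 149.18] [3.1415 0.     1.5723] tau [ 0.000e+00 -4.324e+01 -2.262e+01  7.000e-02  4.000e-02 -0.000e+00] M [-0.025 -0.117 -0.018] w 44.51426113621194
20.9 F [-0.25 -0.01 -3.8 ] sd [0.39 0.49 0.62] pos [489.73  64.05 149.34] [3.1415 0.     1.5723] tau [-0.000e+00 -4.323e+01 -2.264e+01  7.000e-02  4.000e-02  0.000e+00] M [-0.018 -0.09   0.006] w 44.64707416938967
```

Can B pulls about 3.85 N, roughly 390 g, so it is full and goes to the rack.

{"fn": "drive_tool", "kwargs": {
  "series": [
    [0,0,20,0],
    [6,-15,25,0],
    [8,-35,15,0],
    [8,-40,0,0],
    [8,-40,0,0],
    [8,-40,0,0],
    [8,-40,0,0],
    [8,-40,0,0],
    [6,-25,0,0],
    [6.5,-10,0,0],
    [0,0,-8,0],
    [0,0,0,0]
  ]
}}

```text
time: 22.1
tool_pos: [555.4, -219.3, 199.5]
tcp_rot: [-3.139, -0.002, 1.573]
contact_force: [-1.1, -0.1, -4.2]
grip_width: 44.4
```

{"fn": "drive_tool", "kwargs": {
  "series": [
    [0,0,-5,0],
    [0,0,0,0],
    [0,0,0,0]
  ]
}}

```text
time: 22.4
tool_pos: [556.2, -220.0, 196.4]
tcp_rot: [3.142, -0.0, 1.573]
contact_force: [-0.0, -0.4, -3.4]
grip_width: 44.3
```

```bash
python3 snap.py w13
python3 - <<'E'
import cv2
im=cv2.imread("pics/w13.png"); cv2.imwrite("pics/z13.png",cv2.resize(im[140:230,220:340],None,fx=6.5,fy=6.5,interpolation=2))
E
```

```text
22.45 [ 556.3 -220.3  196.6] [3.1412e+00 1.0000e-04 1.5731e+00] [-0.42 -0.47 -3.62] [ 556.036581   -145.58017989  354.83048961] [2.863e+00 1.000e-03 2.000e-03]
```

View pics/z13.png

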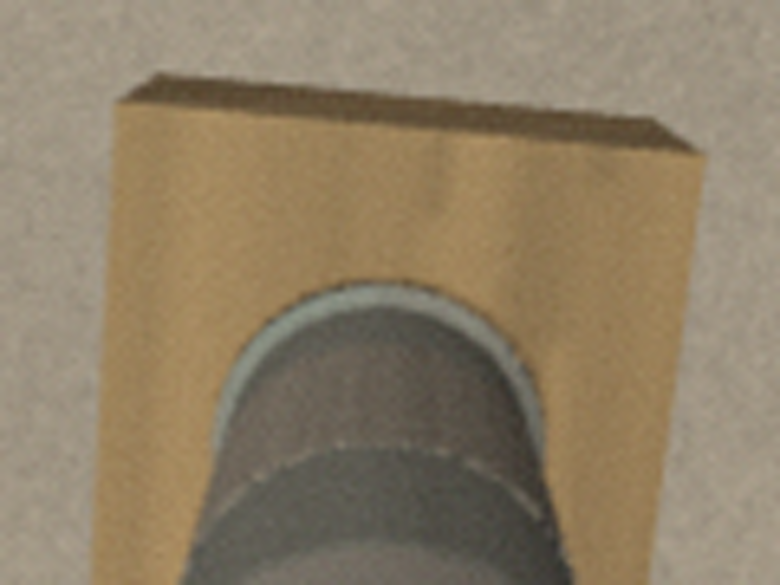

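{"fn": "drive_tool", "kwargs": {
  "series": [
    [0,-2,-3,0],
    [0,0,-4,0],
    [0,0,-1.5,0],
    [0,0,0,0],
    [0,0,0,0],
    [0,0,0,0]
  ]
}}

```text
time: 23.05
tool_pos: [556.3, -223.0, 187.9]
tcp_rot: [3.141, 0.0, 1.572]
contact_force: [-0.2, -0.1, -3.0]
grip_width: 44.4
```

```bash
cat > z.py <<'E'
import cv2,sys
im=cv2.imread(f"pics/{sys.argv[1]}.png"); cv2.imwrite(f"pics/z{sys.argv[1]}.png",cv2.resize(im[160:220,230:330],None,fx=8,fy=8,interpolation=2))
E
python3 snap.py w14; python3 z.py w14
```

```text
23.1 [ 556.3 -223.   188. ] [3.1413e+00 1.0000e-04 1.5722e+00] [ 0.83 -0.61 -4.01] [ 556.16131699 -148.53850365  346.32983907] [2.863e+00 1.000e-03 1.000e-03]
```

View pics/zw14.png

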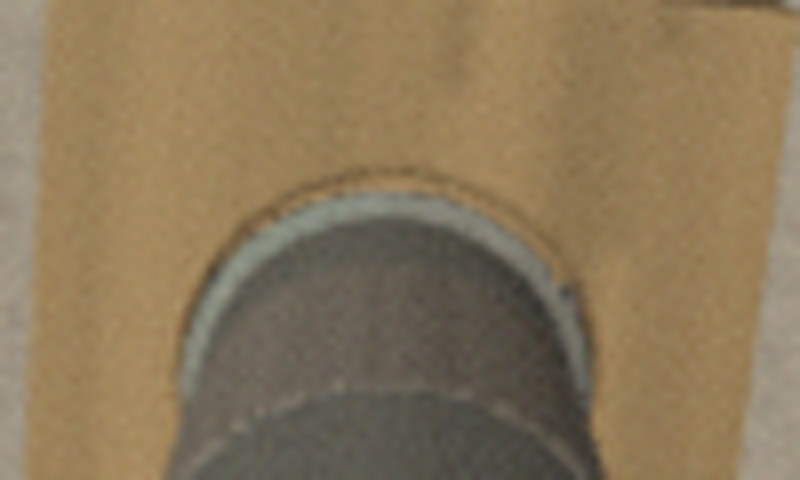

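{"fn": "drive_tool", "kwargs": {
  "series": [
    [0,0.6,-1.5,0],
    [0,0,-1.5,0],
    [0,0,0,0],
    [0,0,0,0],
    [0,0,0,0]
  ]
}}

```text
time: 23.6
tool_pos: [556.3, -222.3, 184.9]
tcp_rot: [3.141, 0.0, 1.572]
contact_force: [-0.1, 0.3, -3.3]
grip_width: 44.6
```

```bash
python3 snap.py w15; python3 z.py w15
```

```text
23.65 [ 556.3 -222.4  184.9] [3.1414e+00 1.0000e-04 1.5722e+00] [-0.61  0.33 -3.28] [ 556.14021176 -147.90566807  343.2531608 ] [2.863e+00 1.000e-03 1.000e-03]
```

View pics/zw15.png

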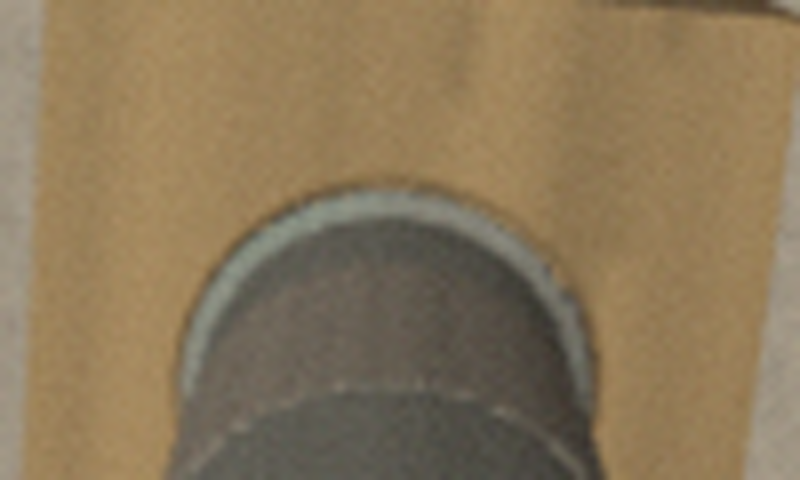

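{"fn": "drive_tool", "kwargs": {
  "series": [
    [0.2,0,-1.5,0],
    [0,0,-1.5,0],
    [0,0,0,0]
  ]
}}

```text
time: 23.95
tool_pos: [556.4, -222.4, 181.6]
tcp_rot: [-3.142, 0.0, 1.572]
contact_force: [-0.0, 0.2, -4.4]
grip_width: 44.5
```

```bash
python3 av.py;python3 snap.py w16; python3 z.py w16
```

```text
24.3 F [-0.33 -0.36 -3.98] sd [0.35 0.51 0.38] pos [ 556.41 -222.37  181.79] [3.1415 0.     1.5723] tau [  0.09 -53.72 -25.38   0.1    0.11   0.  ] M [-0.055 -0.101  0.003] w 44.581983399173645
24.35 [ 556.4 -222.4  181.9] [3.1414e+00 1.0000e-04 1.5723e+00] [ 0.28 -0.33 -3.97] [ 556.31703417 -147.89330513  340.27359811] [2.863e+00 1.000e-03 1.000e-03]
```

View pics/zw16.png

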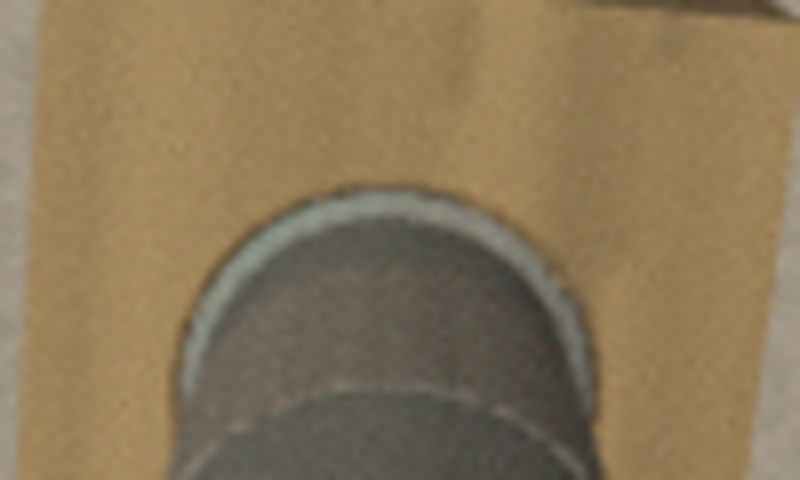

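The rim is in the mouth with an even gap and no side force, so I continue down.

{"fn": "drive_tool", "kwargs": {
  "series": [
    [0,0,-2,0],
    [0,0,-2,0],
    [0,0,-2,0],
    [0,0,0,0],
    [0,0,0,0]
  ]
}}

```text
time: 24.85
tool_pos: [556.4, -222.4, 175.7]
tcp_rot: [-3.141, -0.0, 1.572]
contact_force: [0.7, -0.2, -4.1]
grip_width: 44.6
```

{"fn": "drive_tool", "kwargs": {
  "series": [
    [0,0,-3,0],
    [0,0,-3,0],
    [0,0,-3,0],
    [0,0,-3,0],
    [0,0,-3,0],
    [0,0,0,0],
    [0,0,0,0]
  ]
}}

```text
time: 25.55
tool_pos: [556.4, -222.3, 160.7]
tcp_rot: [-3.141, -0.0, 1.572]
contact_force: [0.9, 1.1, -4.2]
grip_width: 44.7
```

```bash
python3 av.py
```

```text
25.9 F [ 0.19 -0.26 -3.94] sd [0.5  0.69 0.24] pos [ 556.42 -222.34  160.88] [3.1414e+00 1.0000e-04 1.5723e+00] tau [  0.21 -54.07 -24.7    0.18   0.2    0.  ] M [-0.141 -0.128  0.001] w 44.43049762441135
```

{"fn": "drive_tool", "kwargs": {
  "series": [
    [0,0,-2,0],
    [0,0,-2,0],
    [0,0,-2,0],
    [0,0,-2,0],
    [0,0,-2,0],
    [0,0,-1.5,0],
    [0,0,0,0]
  ]
}}

```text
time: 26.6
tool_pos: [556.7, -222.4, 149.6]
tcp_rot: [3.141, 0.0, 1.572]
contact_force: [0.7, -0.2, -1.3]
grip_width: 44.4
```

{"fn": "drive_tool", "kwargs": {
  "series": [
    [0,0,-1.5,0],
    [0,0,-1.5,0],
    [0,0,0,0]
  ]
}}

```text
time: 26.9
tool_pos: [556.6, -222.4, 146.3]
tcp_rot: [3.141, 0.0, 1.572]
contact_force: [1.9, 0.1, 0.4]
grip_width: 44.5
```

{"fn": "drive_tool", "kwargs": {
  "series": [
    [0,0,-1.5,0],
    [0,0,-1,0],
    [0,0,0,0]
  ]
}}

```text
time: 27.2
tool_pos: [556.3, -222.2, 142.9]
tcp_rot: [-3.141, -0.001, 1.572]
contact_force: [2.5, -0.4, -5.2]
grip_width: 44.3
```

```bash
python3 av.py
```

```text
27.55 F [ 1.93 -0.68 -7.71] sd [0.45 0.32 1.45] pos [ 556.23 -222.2   143.04] [-3.1408e+00 -6.0000e-04  1.5723e+00] tau [-1.000e-02 -5.598e+01 -2.402e+01 -1.200e-01  1.080e+00 -2.000e-02] M [-0.261 -0.778 -0.012] w 44.65531509591439
```

The leaves snapped over here too: −7.7 N against a weight of about −3.9 N. I ease it down to the floor, expected near TCP 139.4.

{"fn": "drive_tool", "kwargs": {
  "series": [
    [0,0,-1,0],
    [0,0,-1,0],
    [0,0,0,0]
  ]
}}

```text
time: 27.85
tool_pos: [556.2, -222.4, 142.0]
tcp_rot: [-3.141, 0.0, 1.572]
contact_force: [0.7, -0.2, -3.4]
grip_width: 44.6
```

{"fn": "drive_tool", "kwargs": {
  "series": [
    [0,0,-0.8,0],
    [0,0,0,0],
    [0,0,0,0]
  ]
}}

```text
time: 28.15
tool_pos: [556.3, -222.3, 141.1]
tcp_rot: [-3.142, 0.0, 1.572]
contact_force: [0.2, 0.0, -3.8]
grip_width: 44.5
```

{"fn": "drive_tool", "kwargs": {
  "series": [
    [0,0,-0.6,0],
    [0,0,0,0],
    [0,0,0,0]
  ]
}}

```text
time: 28.45
tool_pos: [556.4, -222.3, 140.4]
tcp_rot: [3.142, -0.0, 1.572]
contact_force: [0.1, -1.0, -3.6]
grip_width: 44.8
```

{"fn": "drive_tool", "kwargs": {
  "series": [
    [0,0,-0.4,0],
    [0,0,0,0],
    [0,0,0,0]
  ]
}}

```text
time: 28.75
tool_pos: [556.4, -222.3, 140.0]
tcp_rot: [3.141, -0.0, 1.572]
contact_force: [0.8, -0.1, -4.3]
grip_width: 44.5
```

```bash
python3 av.py
```

```text
29.1 F [ 0.6  -0.45 -4.16] sd [0.45 0.35 0.35] pos [ 556.43 -222.34  140.01] [3.1415 0.     1.5723] tau [  0.19 -54.38 -23.91   0.15   0.29  -0.  ] M [-0.15  -0.179  0.001] w 44.34466035244034
```

{"fn": "drive_tool", "kwargs": {
  "series": [
    [0,0,-0.4,0],
    [0,0,0,0],
    [0,0,0,0]
  ]
}}

```text
time: 29.4
tool_pos: [556.4, -222.3, 139.6]
tcp_rot: [3.142, -0.0, 1.572]
contact_force: [0.6, -0.7, -3.8]
grip_width: 44.1
```

{"fn": "drive_tool", "kwargs": {
  "series": [
    [0,0,-0.4,0],
    [0,0,0,0],
    [0,0,0,0]
  ]
}}

```text
time: 29.7
tool_pos: [556.5, -222.4, 139.4]
tcp_rot: [3.141, 0.0, 1.572]
contact_force: [0.2, 0.5, -2.2]
grip_width: 44.3
```

```bash
python3 av.py
```

```text
30.05 F [-0.16 -0.2  -1.28] sd [0.46 0.58 0.69] pos [ 556.48 -222.39  139.4 ] [3.1413e+00 1.0000e-04 1.5723e+00] tau [  0.27 -53.06 -23.38   0.22   0.08   0.  ] M [-0.137 -0.031  0.01 ] w 44.70504489695842
```

The floor is reached at 139.4, which puts the underside at 15.0 mm. I add a touch more and then let go.

{"fn": "drive_tool", "kwargs": {
  "series": [
    [0,0,-0.3,0],
    [0,0,0,0],
    [0,0,0,0]
  ]
}}

```text
time: 30.35
tool_pos: [556.5, -222.5, 139.4]
tcp_rot: [3.141, 0.0, 1.572]
contact_force: [-1.5, -0.3, 2.8]
grip_width: 44.6
```

{"fn": "drive_tool", "kwargs": {
  "series": [
    [0,0,0,0],
    [0,0,0,0],
    [0,0,0,0],
    [0,0,0,0],
    [0,0,0,0],
    [0,0,0,0],
    [0,0,0,0]
  ],
  "hand": 0
}}

```text
time: 31.05
tool_pos: [556.5, -222.3, 138.9]
tcp_rot: [3.141, 0.0, 1.572]
contact_force: [0.2, -0.6, 0.5]
grip_width: 90.7
```

{"fn": "drive_tool", "kwargs": {
  "series": [
    [0,0,20,0],
    [0,0,40,0],
    [0,0,40,0],
    [0,0,40,0],
    [0,0,25,0],
    [0,-20,0,0],
    [-10,-30,0,0],
    [0,0,0,0],
    [0,0,0,0]
  ]
}}

```text
time: 31.95
tool_pos: [545.9, -273.2, 302.6]
tcp_rot: [-3.14, -0.001, 1.57]
contact_force: [-0.6, 0.4, -0.6]
grip_width: 91.4
```

```bash
python3 snap.py w20
python3 - <<'E'
from h import *
import pickle
for n in ["scene","side"]:
    c=optics.capture(n); cv2.imwrite(f"pics/{n}9.png",c["image"]); pickle.dump(c,open(f"{n}9.pkl","wb"))
for f in ["w20","scene9","side9"]:
    c=pickle.load(open(f+".pkl","rb"));P=cloud(c)
    for nm,x,y,z in [("B",556,-224,180),("A",542,294,173)]:
        m=(abs(P[...,2]-z)<7)&(np.hypot(P[...,0]-x,P[...,1]-y)<35)&(c["depth"]>0)
        if m.sum()<100: continue
        q=max(cv2.findContours(m.astype(np.uint8),0,1)[0],key=len); X=np.array([onplane(c,a,b,z)[:2] for a,b in q[:,0]],np.float32); print(f,nm,"z",np.percentile(P[m][:,2],60).round(1),cv2.fitEllipse(X))
E
```

```text
32.0 [ 546.1 -272.5  302.9] [-3.1403e+00 -1.3000e-03  1.5714e+00] [-0.59  1.2   0.13] [ 546.15795837 -198.91555276  461.09938911] [ 2.864e+00  2.000e-03 -1.000e-03]
w20 B z 180.5 ((555.9933471679688, -222.9925994873047), (43.64607238769531, 43.978511810302734), 12.015629768371582)
scene9 B z 180.1 ((559.763427734375, -216.7554473876953), (43.51559066772461, 48.57030487060547), 143.15814208984375)
scene9 A z 174.1 ((545.9616088867188, 297.7792053222656), (44.9323616027832, 48.86882781982422), 111.40496826171875)
side9 B z 180.1 ((555.5797119140625, -230.30067443847656), (43.4371337890625, 50.91754913330078), 171.81134033203125)
```

View pics/scene9.png

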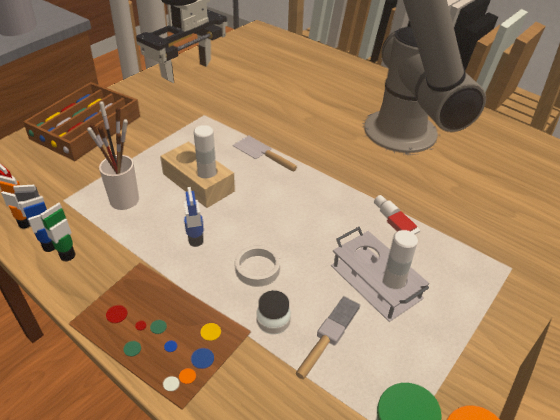

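View pics/w20.png

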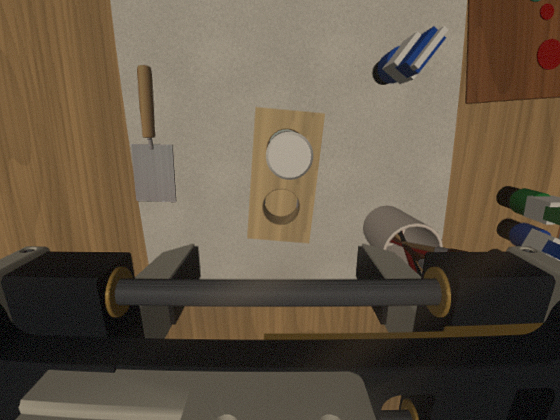

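Both cans are home, with tops at about 180 mm (15+165) and 173.5 mm (8+165). The gripper is clear at z 303, and the other objects look unmoved in the scene view. I hand the job in.

{"fn": "drive_tool", "kwargs": {
  "series": [
    [0,0,0,0],
    [0,0,0,0],
    [0,0,0,0]
  ]
}}

```text
time: 32.4
tool_pos: [546.6, -272.0, 304.0]
tcp_rot: [3.141, 0.0, 1.573]
contact_force: [0.6, 0.4, 0.2]
grip_width: 91.9
```

```bash
python3 -c "
from plant import job; print(job.close_job())"
```

```text
the job is handed in; nothing more can be done
None
```

Both cans are sorted and seated, and I handed the job in at about 32 s; no verdict was reported. The can nearer the rack pulled about 1.0 N when lifted 25 mm, so it is spent and went into the caddy's +y well. The other pulled about 3.9 N (roughly 390 g), so it is full and went into the rack's +y well.

**Seating:** Each can went in freely, snapped past the leaves, bottomed gently and was let go. Wrist force readings stayed below about 8 N. The floors were felt with the undersides at 8.0 mm (caddy) and 15.0 mm (rack).

**Last checks:** The tops measured 173.5–174 mm and 180–180.5 mm, against the expected 173 and 180. By eye, nothing else on the table looked moved; I did not measure it.

**Disagreements:** The fixed cameras put the can tops 2–7 mm off the wrist camera sideways. The wrist camera itself read about 2–4 mm short in y, so I set the final alignment on the rim-to-hole gap seen at close range.

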